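Clamp a glass jar in the star-wheel jar clamp

TASK

Stand the amber jar upright on the bed of the green jar clamp, between the yellow jaw and the V-shaped fence, and let go of it. Then wind the jaw in by the spokes of the star wheel until the jar is pressed into the V and held snugly, but gently, since it is glass; move the jaw only with the wheel, and leave the tins and the carton alone.

Things in the scene. Friction and masses are not known exactly. Their poses are not given: they have to be found in the camera images.
- clamp: Fixed jar clamp: green base plate 120 (x) by 420 (y) by 15 mm, its top is the bed. Origin: centre of its underside; z up, +y from wheel end to fence end. Black rubber fence of two plates, a V open to -y (faces 35 degrees off the jaw's), top 50 mm above the table. The fence is bolted in a slot; its setting along y varies by up to 4 mm either way and is not measured.
- jaw: Yellow sliding jaw with a flat black sprung pad 70 mm wide facing the clamp's +y (gives 1 mm per 12 N), top 51 mm above the table. Origin: mid-width, in the plane of the unpressed face, on the bed. Slides along the clamp's +y, 20 mm per rad of wheel. Face at clamp y = 8 mm when fully open, and at 66 to 74 mm, depending on the fence, when it meets a jar seated in the V.
- wheel (a joint): Turn of the star wheel, rad: 0 = jaw fully open; grows clockwise seen from above, which closes the jaw; 2.9 to 3.3 when the jaw meets a seated jar; stop 3.6. A friction brake of 0.25 N m holds it (jaw load up to 12 N) where it is left; torque above that presses the jar, 1 N per 0.02 N m. Snug is 0.4 to 0.6 N m on the wheel in all; 0.8 or more is too much for the glass.
- hub (a point): Star wheel's centre, on its upright axis at spoke mid-height, 95 mm above the table. Grey hub 52 mm across, 79 to 111 mm above the table. Five level round steel spokes, 14 mm thick, 72 degrees apart, each ending in a 24 mm ball centred 103 mm from the axis. Below the spokes: a dark gear housing 72 mm across, top 70 mm above the table (axle above it); elsewhere clear down to 51 mm.
- red_ball (a point): Centre of the one red spoke ball (the other four are black), 103 mm from the wheel's axis; it turns with the wheel and gives the direction of one spoke. At wheel angle 0 it lies on the clamp's -x side of the hub.
- jar_seat (a point): Nominal point (fixed to the clamp) where the jar's centre comes when the jar stands on the bed pressed into the V, true to 4 mm along the clamp's y because of the fence setting (clamp frame x 0, y 100 mm, 75 mm above the table).
- jar_center (a point): Centre, half-way up, of the amber glass jar with white label and white lid: 60 mm across, 120 mm high, straight-sided for the lower 100 mm, lid 54 mm across, about 0.4 kg. z along its axis. It starts standing on the table.
- jar: The same amber jar; origin at the centre of its underside.
- tin: Red-labelled tin, 66 mm across, 95 mm high, a bystander; origin at the centre of its underside.
- small_tin: Blue-labelled small tin, 56 mm across, 60 mm high, a bystander; origin at the centre of its underside.
- carton: Cardboard carton 60 x 110 x 80 mm high, a bystander; origin at the centre of its underside.

How it is judged:
On the way, in this order (a step that is already met when the one before it is completed fails the run):
1. the jar stands released on the bed between jaw and fence (x of jar_center in the frame of clamp between -0.03 and 0.03 m and y of jar_center in the frame of clamp between 0.055 and 0.112 m and z of jar_center in the frame of clamp below 0.079 m and angle between jar_center's own z axis and vertical below 0.1 rad and contact force between the fingers and jar below 0.2 N), for 0.2 s.
2. the jaw, wound in by the wheel, presses the jar with at least 5 N (contact force between jaw and jar above 5 N and value of joint wheel above 2.6 rad), for 0.2 s.
At the end, for the whole second after the job is handed in: The jar stands upright on the bed (within 0.06 rad), its centre within 10 mm of its nominal seat in the V, held by the jaw with more than 4 N, wheel and jar at rest, nothing touched by the robot (distance between jar_center and jar_seat below 0.01 m and angle between jar_center's own z axis and vertical below 0.06 rad and contact force between jaw and jar above 4 N and velocity of joint wheel between -0.1 and 0.1 rad/s and linear speed of jar below 0.02 m/s).
It fails at once if the jaw squeezes the glass jar with more than 30 N (contact force between jaw and jar above 30 N).
It fails at once if the robot pushes the jaw itself (contact force between any of the fingers, the arm and jaw above 6 N).
It fails at once if a bystander is shifted by more than 30 mm (distance of any of tin, small_tin, carton from where it was at the start of the episode above 0.03 m).
It fails at once if the jar falls over (angle between jar_center's own z axis and vertical above 0.6 rad).
It also fails if it takes over 72 s, if anything falls off the work surface, if the arm or the gripper's body presses on something with over 40 N, if the wrist force passes 120 N, or if a joint passes its speed limit or range.

ROBOT

A 7-joint arm with a two-finger parallel gripper is mounted at the origin on the work surface. World frame = base frame: x ahead of the robot, y to its left, z up, the work surface at z = 0. Lengths are in m, angles in rad, forces in N, time in s.
With the tool pointing down it reaches from about 0.4 to 0.925 m from the base axis. Payload 4.1 kg.
Tool frame: the origin (TCP) lies between the finger pads; the fingertips stand tcp_to_tips ahead of it and the grasp point (between the pads) lies 6 mm ahead of it (tcp_to_tips is the distance from the TCP to the fingertips, in m); z points along the fingers, y is the line along which they close (so a half turn about z gives the same grasp; the last joint's range is limited). The gripper opens to 85 mm and grips with 20 to 120 N. Pads are 22 mm wide; open, the fingers measure 114 mm over their backs; the gripper's body (76 mm by 85 mm) begins 54 mm behind the grasp point. The pads swing forward as they close: fully open they stand 13 mm farther back than shut.
Start: joints at [-1.425, 0.398, 0.045, 1.537, -0.019, 1.207, -0.051], TCP at [0.158, 0.631, 0.256] pointing down, gripper open.
Joint ranges: [-2.82, 2.82], [-0.49, 2.23], [-1.37, 1.46], [0, 2.46], [-1.36, 4.5], [0.23, 2], [-2.94, 2.94]. Speed limits (rad/s): [2.57, 2.57, 3.14, 3.14, 3.14, 3.14, 3.14].

INTERFACE

Orientations are given as a rotation vector (axis times angle).
In Python, from workcell import * gives the robot as it stands.
- The arm moves only by the tool play_rows, never from a script. Its argument "commands" is a list of rows, each an object of numbers: "tx", "ty", "tz": the shift along the tool's x, y, z in m; "wx", "wy", "wz": the turn, a rotation vector about the tool's x, y, z in rad. A call has 1 to 12 rows; each row is the pose to reach, as a shift and turn from the pose commanded when the call began, along the tool's axes at that moment; what a row does not reach only later rows make up. A row lasts 1/10 s, in which the tool goes at most 50 mm and 8.59 degrees, less where a joint would pass 70% of its speed; a pose out of reach is approached as far as the arm can. A call with a gripper value outside its range is refused whole. "grip" is the finger opening in m, from 0 to 0.0854, set as the call begins (left out, the last holds). The fingers move at their own pace and stop on an object; "newtons" is the grip in N (left out, the last holds). Time passes only in rows, so rows that repeat a pose let the fingers close. It gives the time, the measured TCP pose, the force, the opening and the grip force at its end, in the units of the state.
- sense(): the state, without advancing time (a new reading comes with each control period).
- capture(name): name is "side" or "top"; returns (picture, depth): 384x512x3 uint8, red, green, blue; 384x512 float32, m along the optical axis (not along the pixel's ray), 0 where there is no reading.
- get_calibration(name): a dict with "fx", "fy", "cx", "cy" (pixels), "cam_to_world" (4x4, takes a point from camera to world coordinates). Camera axes: x right, y down, z forward; pixel columns grow to the right and rows downward; lengths in m; the calibration is good to about 2 mm. A picture is of the moment at which its call begins. get_calibration takes no time and is no camera call.
- hand_in(): hands the job in; it is judged then, once.
Trained networks look in the newest picture that a camera, given by its name, has taken for a name from the list of things; names that differ only in an ending like _2 or _b are one class to them, and where a whole thing is asked for, a point or a joint stands for the part that bears it (a point fixed in the world has none). Each returns a list of dicts, best first, with "conf" (0 to 1); they miss things now and then, are a little off and sometimes report something else, mostly with a low value. They report only what shows in the picture. A call takes as long as a camera call.
- look_for(camera, label): "bbox" ([left, top, width, height] in pixels, round what is visible of it).
- cut_out(camera, label): "mask" (384x512 bool, what is visible of it) and "bbox" ([left, top, width, height] in pixels, round what is visible of it).
- place_of(camera, label): "uv" ([column, row] in pixels: a listed point, or the origin of a listed thing).
The state is a dict: "time": time; "q": joint angles; "joint_vel": joint speeds; "joint_efforts": joint torques, N m; "position": TCP position; "eef_rot": TCP orientation; "contact_force": force on the tool from outside, world axes, zero at the start; "wrist_torque": the same for the moment, N m; "width": finger opening in m; "gripper_force": force on a finger pad.
Only numpy, scipy, OpenCV 4.12 (cv2) and the standard library are available. Lean on these libraries where they do the work, as an engineer would, in place of code of your own. Each camera call takes 0.05 s, during which the arm holds its last target. There are 200 camera calls.

## Working session

There is one attempt and no reset: what is moved stays moved. The work goes in short steps, Python scripts to look and compute and a tool call to move; the robot and the scene stay as the last step left them, time stands still between calls to the robot, and variables do not carry over. Pictures are saved under pics/ and viewed, at most 10 in all, crops included, and the job is handed in when it is done.

Besides the shell and the picture viewer there is one more tool, called after "Call:" in YAML: its name, and indented under it one key for each argument. play_rows: Moves the arm, as the interface text tells. Its arguments: {"type":"object","properties":{"commands":{"type":"array","items":{"type":"object","properties":{"tx":{"type":"number"},"ty":{"type":"number"},"tz":{"type":"number"},"wx":{"type":"number"},"wy":{"type":"number"},"wz":{"type":"number"}}}},"grip":{"type":"number"},"newtons":{"type":"number"}},"required":["commands"]}

```bash
ls; mkdir -p pics; python3 - <<'E'
from workcell import *
import cv2,numpy as np
s=sense();print({k:np.round(v,3).tolist() if k!='time' else v for k,v in s.items()})
for n in('top','side'):
    im,d=capture(n);cv2.imwrite(f'pics/{n}0.png',im[:,:,::-1]);c=get_calibration(n);print(n,c)
    for l in['clamp','jaw','hub','red_ball','jar_seat','jar_center','jar','tin','small_tin','carton']:
        r=place_of(n,l)
        print(l,[(np.round(x['uv'],1).tolist(),round(x['conf'],2)) for x in r[:2]])
try: print(tcp_to_tips)
except Exception as e: print(e)
E
```

```text
pics
{'time': 0.0, 'q': [-1.425, 0.399, 0.045, 1.538, -0.019, 1.207, -0.051], 'joint_vel': [-0.0, -0.0, -0.001, 0.001, 0.001, 0.0, -0.0], 'joint_efforts': [-0.0, -47.513, 1.364, -25.422, 0.012, 0.01, -0.0], 'position': [0.157, 0.63, 0.255], 'eef_rot': [-0.383, -3.118, 0.003], 'contact_force': [-0.323, -0.871, -0.153], 'wrist_torque': [-0.028, 0.011, 0.021], 'gripper_force': 0.0, 'width': 0.085}
top {'fx': 444.5937380884932, 'fy': 444.5937380884932, 'cx': 251.08663814034142, 'cy': 186.07172923847094, 'cam_to_world': array([[-0.019573  , -0.98683678,  0.16053057,  0.35623659],
       [-0.99980405,  0.01884362, -0.0060648 ,  0.01266909],
       [ 0.00295999, -0.16061782, -0.98701224,  1.39354128],
       [ 0.        ,  0.        ,  0.        ,  1.        ]])}
clamp []
jaw [([252.0, 188.3], 0.8)]
hub [([298.9, 189.5], 0.87)]
red_ball [([284.9, 220.0], 0.9)]
jar_seat [([215.3, 187.4], 0.88), ([298.1, 188.1], 0.47)]
jar_center [([379.9, 209.0], 0.8)]
jar [([373.0, 214.1], 0.97)]
tin [([142.4, 200.5], 0.84), ([199.5, 132.8], 0.34)]
small_tin [([297.4, 132.4], 0.7)]
carton [([200.4, 132.8], 0.79)]
side {'fx': 365.0169333508489, 'fy': 365.0169333508489, 'cx': 258.05643591111277, 'cy': 188.18409658659957, 'cam_to_world': array([[-0.99904521, -0.03017091,  0.03159739,  0.57920077],
       [-0.04360899,  0.64508666, -0.76286398,  0.70273572],
       [ 0.00263324, -0.76351353, -0.64578646,  0.67541355],
       [ 0.        ,  0.        ,  0.        ,  1.        ]])}
clamp []
jaw [([274.5, 210.3], 0.85), ([270.5, 213.8], 0.48)]
hub [([276.5, 155.0], 0.9)]
red_ball [([316.9, 163.9], 0.67)]
jar_seat [([271.4, 218.6], 0.68)]
jar_center [([297.7, 117.8], 0.71)]
jar [([288.9, 134.2], 0.82), ([319.2, 163.3], 0.31)]
tin [([282.9, 337.4], 0.8)]
small_tin [([208.6, 175.9], 0.89)]
carton [([185.7, 256.0], 0.89)]
0.025
```

View pics/top0.png

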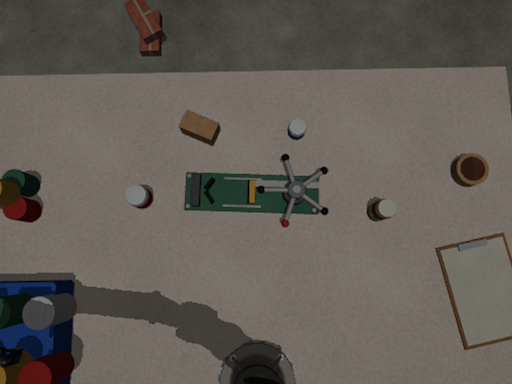

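View pics/side0.png

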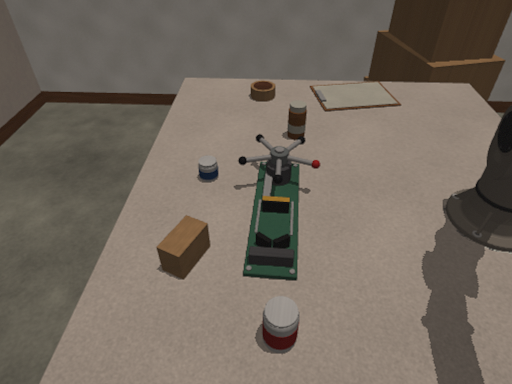

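```bash
cat > h.py <<'E'
from workcell import *
import numpy as np, cv2
from scipy.spatial.transform import Rotation as R
def pt(cam,uv,z):
    c=get_calibration(cam);T=c['cam_to_world']
    r=T[:3,:3]@np.array([(uv[0]-c['cx'])/c['fx'],(uv[1]-c['cy'])/c['fy'],1])
    return T[:3,3]+r*(z-T[2,3])/r[2]
def tool(p):  # world target -> shift in tool axes
    s=sense();return R.from_rotvec(s['eef_rot']).inv().apply(np.array(p)-s['position'])
def cloud(cam,d):
    c=get_calibration(cam);T=c['cam_to_world'];v,u=np.mgrid[:384,:512]
    P=np.stack([(u-c['cx'])/c['fx']*d,(v-c['cy'])/c['fy']*d,d],-1)
    return P@T[:3,:3].T+T[:3,3]
E
python3 - <<'E'
from h import *
o={'top':dict(jaw=[252,188.3],hub=[298.9,189.5],red_ball=[284.9,220],jar_seat=[215.3,187.4],jar_center=[379.9,209],jar=[373,214.1],tin=[142.4,200.5],small_tin=[297.4,132.4],carton=[200.4,132.8]),
'side':dict(jaw=[274.5,210.3],hub=[276.5,155],red_ball=[316.9,163.9],jar_seat=[271.4,218.6],jar_center=[297.7,117.8],jar=[288.9,134.2],tin=[282.9,337.4],small_tin=[208.6,175.9],carton=[185.7,256])}
z=dict(jaw=.015,hub=.095,red_ball=.095,jar_seat=.075,jar_center=.06)
for c in o:
    for k in o[c]: print(c,k,pt(c,o[c][k],z.get(k,0))[:2].round(4))
s=sense();print(R.from_rotvec(s['eef_rot']).as_matrix().round(3))
E
```

```text
top jaw [0.5733 0.0015]
top hub [ 0.5545 -0.1364]
top red_ball [ 0.4651 -0.0922]
top jar_seat [0.5687 0.1121]
top jar_center [ 0.4957 -0.3826]
top jar [ 0.4862 -0.3776]
top tin [0.5433 0.348 ]
top small_tin [ 0.7562 -0.1494]
top carton [0.7607 0.1648]
side jaw [0.5647 0.01  ]
side hub [ 0.5629 -0.1269]
side red_ball [ 0.4548 -0.0907]
side jar_seat [0.5729 0.1011]
side jar_center [ 0.4914 -0.3989]
side jar [ 0.5179 -0.3903]
side tin [0.5448 0.3486]
side small_tin [ 0.7621 -0.1449]
side carton [0.7712 0.1591]
[[-0.97   0.242  0.   ]
 [ 0.242  0.97   0.   ]
 [ 0.     0.    -1.   ]]
```

The views show the clamp with its wheel end at right in the top view (hub ~299,189; red ball 285,222; V at 210,188), the jar at right (383,209) and the tins and carton clear of it. Next I'll use depth to refine the positions.

```bash
cat > meas.py <<'E'
from h import *
def clamp(cam='top'):
    im,d=capture(cam);P=cloud(cam,d);h=cv2.cvtColor(im,cv2.COLOR_RGB2HSV).astype(int)
    reg=(abs(P[...,0]-.56)<.12)&(P[...,1]>-.28)&(P[...,1]<.27)
    return im,d,P,h,reg
if __name__=='__main__':
  for cam in('top','side'):
    im,d,P,h,reg=clamp(cam)
    g=reg&(h[...,0]>60)&(h[...,0]<95)&(h[...,1]>90)&(abs(P[...,2]-.015)<.01)&(d>0)
    Q=P[g];(c,sz,a)=cv2.minAreaRect(Q[:,:2].astype(np.float32));print(cam,'bed',np.round(c,4),np.round(sz,4),a,Q[:,2].mean())
    r=reg&((h[...,0]<6)|(h[...,0]>174))&(h[...,1]>150)&(P[...,2]>.07)
    print('red',r.sum(),P[r].mean(0).round(4) if r.any() else 0)
    hb=reg&(P[...,2]>.107)&(P[...,2]<.118)&(np.hypot(P[...,0]-.558,P[...,1]+.13)<.05);print('hub top',hb.sum(),P[hb].mean(0).round(4), (P[hb].min(0)+P[hb].max(0))[:2]/2)
    j=(np.hypot(P[...,0]-.495,P[...,1]+.385)<.08)&(P[...,2]>.113)&(d>0);print('jar lid',j.sum(),P[j].mean(0).round(4),((P[j].min(0)+P[j].max(0))/2).round(4))
    y=reg&(h[...,0]>18)&(h[...,0]<32)&(h[...,1]>150)&(P[...,2]>.04);print('jaw',y.sum(),P[y].min(0).round(4),P[y].max(0).round(4))
    u=cut_out(cam,'jar')
    if u: Z=P[u[0]['mask']&(d>0)];print('jarmask',Z.min(0).round(3),Z.max(0).round(3))
E
python3 meas.py
```

```text
top bed [0.5601 0.004 ] [0.4142 0.1182] 86.97940063476562 0.015300102093476826
red 36 [ 0.4557 -0.0904  0.1046]
hub top 214 [ 0.5521 -0.1271  0.1119] [ 0.5570835  -0.13285267]
jar lid 278 [ 0.4922 -0.3853  0.1204] [ 0.4919 -0.3858  0.1207]
jaw 136 [ 0.5249 -0.0049  0.0437] [0.5939 0.0117 0.0604]
jarmask [ 0.462 -0.413 -0.006] [ 0.533 -0.355  0.128]
side bed [0.5637 0.0087] [0.4169 0.116 ] 87.1301040649414 0.014973674757736281
red 46 [ 0.4605 -0.0829  0.1016]
hub top 166 [ 0.5549 -0.1178  0.112 ] [ 0.5552745  -0.12413839]
jar lid 129 [ 0.4951 -0.3772  0.1192] [ 0.4954 -0.3796  0.1182]
jaw 83 [ 0.5287 -0.0041  0.0483] [0.5955 0.0146 0.0538]
jarmask [ 0.449 -0.633  0.001] [ 0.522 -0.211  0.123]
```

Call:
play_rows:
  commands:
    - {"tx": -0.484, "ty": -0.323, "tz": 0, "wz": 1.379}
    - {"tx": -0.484, "ty": -0.323, "tz": 0, "wz": 1.379}
    - {"tx": -0.484, "ty": -0.323, "tz": 0, "wz": 1.379}
    - {"tx": -0.484, "ty": -0.323, "tz": 0, "wz": 1.379}
    - {"tx": -0.484, "ty": -0.323, "tz": 0, "wz": 1.379}
    - {"tx": -0.484, "ty": -0.323, "tz": 0, "wz": 1.379}
    - {"tx": -0.484, "ty": -0.323, "tz": 0, "wz": 1.379}
    - {"tx": -0.484, "ty": -0.323, "tz": 0, "wz": 1.379}
    - {"tx": -0.484, "ty": -0.323, "tz": 0, "wz": 1.379}
    - {"tx": -0.484, "ty": -0.323, "tz": 0, "wz": 1.379}
    - {"tx": -0.484, "ty": -0.323, "tz": 0, "wz": 1.379}
    - {"tx": -0.484, "ty": -0.323, "tz": 0, "wz": 1.379}
  grip: 0.0854

```text
invalid input
```

```bash
python3 - <<'E'
from h import *
s=sense();print(s['position'].round(4) if hasattr(s['position'],'round') else s['position'],np.round(s['q'],2),R.from_rotvec(s['eef_rot']).as_matrix().round(3).tolist())
print(tool([.494,-.382,.22]))
E
```

```text
[0.1575 0.6307 0.2564] [-1.42  0.4   0.05  1.54 -0.02  1.21 -0.05] [[-0.97, 0.242, 0.0], [0.242, 0.97, 0.0], [0.0, 0.0, -1.0]]
[-0.57184174 -0.90095346  0.03623803]
```

Call:
play_rows:
  commands:
    - {"tx": -0.484, "ty": -0.323, "tz": 0, "wx": 0, "wy": 0, "wz": 1.379}
    - {"tx": -0.484, "ty": -0.323, "tz": 0, "wx": 0, "wy": 0, "wz": 1.379}
    - {"tx": -0.484, "ty": -0.323, "tz": 0, "wx": 0, "wy": 0, "wz": 1.379}
    - {"tx": -0.484, "ty": -0.323, "tz": 0, "wx": 0, "wy": 0, "wz": 1.379}
    - {"tx": -0.484, "ty": -0.323, "tz": 0, "wx": 0, "wy": 0, "wz": 1.379}
    - {"tx": -0.484, "ty": -0.323, "tz": 0, "wx": 0, "wy": 0, "wz": 1.379}
    - {"tx": -0.484, "ty": -0.323, "tz": 0, "wx": 0, "wy": 0, "wz": 1.379}
    - {"tx": -0.484, "ty": -0.323, "tz": 0, "wx": 0, "wy": 0, "wz": 1.379}
    - {"tx": -0.484, "ty": -0.323, "tz": 0, "wx": 0, "wy": 0, "wz": 1.379}
    - {"tx": -0.484, "ty": -0.323, "tz": 0, "wx": 0, "wy": 0, "wz": 1.379}
    - {"tx": -0.484, "ty": -0.323, "tz": 0, "wx": 0, "wy": 0, "wz": 1.379}
    - {"tx": -0.484, "ty": -0.323, "tz": 0, "wx": 0, "wy": 0, "wz": 1.379}
  grip: 0.085

```text
time: 2.5
position: [0.5512, 0.1959, 0.2568]
eef_rot: [2.283, 2.156, 0.001]
contact_force: [0.2, 0.1, -0.4]
width: 0.085
gripper_force: 0.0
```

```bash
python3 - <<'E'
from h import *
s=sense();print(s['position'],np.round(s['q'],2),R.from_rotvec(s['eef_rot']).as_matrix().round(3).tolist())
print(tool([.494,-.382,.22]))
E
```

```text
[0.55115619 0.19591677 0.25684904] [-0.84  0.32  0.53  1.71 -0.17  1.16 -0.32] [[0.057, 0.998, 0.002], [0.998, -0.057, -0.001], [-0.001, 0.002, -1.0]]
[-0.5802016  -0.02408919  0.03739361]
```

Call:
play_rows:
  commands:
    - {"tx": -0.58, "ty": -0.024, "tz": 0.03, "wx": 0, "wy": 0, "wz": 0}
    - {"tx": -0.58, "ty": -0.024, "tz": 0.03, "wx": 0, "wy": 0, "wz": 0}
    - {"tx": -0.58, "ty": -0.024, "tz": 0.03, "wx": 0, "wy": 0, "wz": 0}
    - {"tx": -0.58, "ty": -0.024, "tz": 0.03, "wx": 0, "wy": 0, "wz": 0}
    - {"tx": -0.58, "ty": -0.024, "tz": 0.03, "wx": 0, "wy": 0, "wz": 0}
    - {"tx": -0.58, "ty": -0.024, "tz": 0.03, "wx": 0, "wy": 0, "wz": 0}
    - {"tx": -0.58, "ty": -0.024, "tz": 0.03, "wx": 0, "wy": 0, "wz": 0}
    - {"tx": -0.58, "ty": -0.024, "tz": 0.03, "wx": 0, "wy": 0, "wz": 0}
    - {"tx": -0.58, "ty": -0.024, "tz": 0.03, "wx": 0, "wy": 0, "wz": 0}
    - {"tx": -0.58, "ty": -0.024, "tz": 0.03, "wx": 0, "wy": 0, "wz": 0}
    - {"tx": -0.58, "ty": -0.024, "tz": 0.03, "wx": 0, "wy": 0, "wz": 0}
    - {"tx": -0.58, "ty": -0.024, "tz": 0.03, "wx": 0, "wy": 0, "wz": 0}

```text
time: 3.7
position: [0.4925, -0.3822, 0.2264]
eef_rot: [2.283, 2.157, -0.003]
contact_force: [0.5, -0.4, -0.0]
width: 0.0849
gripper_force: 0.0
```

```bash
python3 - <<'E'
from h import *
import cv2
s=sense();print(s['position'],np.round(s['q'],2))
im,d=capture('side');cv2.imwrite('pics/side1.png',cv2.resize(im[40:240,200:420,::-1],None,fx=3,fy=3)[:600])
print(tool([.494,-.382,.08]))
E
```

```text
[ 0.4924582  -0.38218904  0.22639219] [ 0.06  0.46  0.72  1.65 -0.33  1.15  0.81]
[0.00639044 0.00329059 0.14646958]
```

View pics/side1.png

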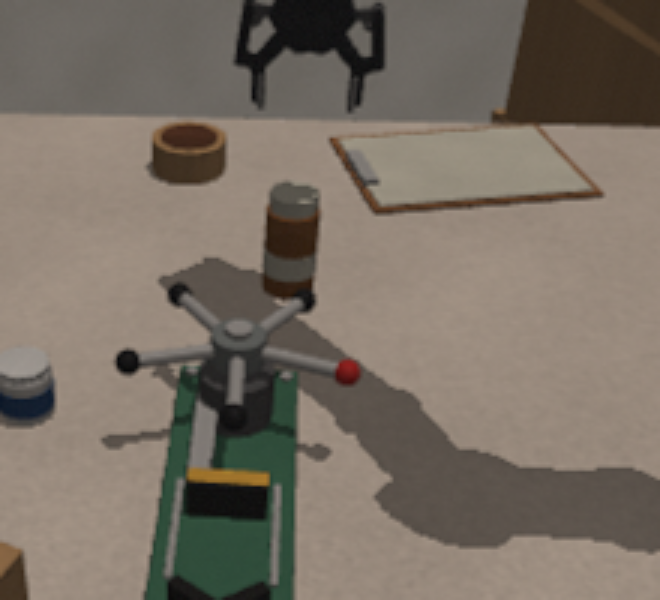

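Fingers sit above the jar (jar near crop 292,240; fingers at 258 and 355), which matches the projection.

Call:
play_rows:
  commands:
    - {"tx": 0.002, "ty": 0.002, "tz": 0.04, "wx": 0, "wy": 0, "wz": 0}
    - {"tx": 0.002, "ty": 0.002, "tz": 0.07, "wx": 0, "wy": 0, "wz": 0}
    - {"tx": 0.002, "ty": 0.002, "tz": 0.1, "wx": 0, "wy": 0, "wz": 0}
    - {"tx": 0.002, "ty": 0.002, "tz": 0.125, "wx": 0, "wy": 0, "wz": 0}
    - {"tx": 0.002, "ty": 0.002, "tz": 0.143, "wx": 0, "wy": 0, "wz": 0}
    - {"tx": 0.002, "ty": 0.002, "tz": 0.143, "wx": 0, "wy": 0, "wz": 0}
    - {"tx": 0.002, "ty": 0.002, "tz": 0.143, "wx": 0, "wy": 0, "wz": 0}

```text
time: 4.45
position: [0.4966, -0.3759, 0.0836]
eef_rot: [2.279, 2.162, 0.0]
contact_force: [-0.0, -0.4, 0.0]
width: 0.0846
gripper_force: 0.0
```

```bash
python3 - <<'E'
from h import *
s=sense();print(s['position'],s['contact_force'],R.from_rotvec(s['eef_rot']).as_matrix().round(4).tolist())
E
```

```text
[ 0.49663259 -0.37593763  0.08359816] [-0.04069447 -0.43497757  0.04121422] [[0.0526, 0.9986, 0.0002], [0.9986, -0.0526, -0.0001], [-0.0, 0.0002, -1.0]]
```

Call:
play_rows:
  commands:
    - {"tx": -0.005, "ty": -0.002, "tz": 0, "wx": 0, "wy": 0, "wz": 0}
    - {"tx": -0.005, "ty": -0.002, "tz": 0, "wx": 0, "wy": 0, "wz": 0}

```text
time: 4.65
position: [0.4941, -0.3825, 0.0848]
eef_rot: [2.279, 2.159, -0.0]
contact_force: [0.3, -0.2, 0.5]
width: 0.085
gripper_force: 0.0
```

Call:
play_rows:
  commands:
    - {"tx": 0, "ty": 0, "tz": 0, "wx": 0, "wy": 0, "wz": 0}
    - {"tx": 0, "ty": 0, "tz": 0, "wx": 0, "wy": 0, "wz": 0}
    - {"tx": 0, "ty": 0, "tz": 0, "wx": 0, "wy": 0, "wz": 0}
    - {"tx": 0, "ty": 0, "tz": 0, "wx": 0, "wy": 0, "wz": 0}
    - {"tx": 0, "ty": 0, "tz": 0, "wx": 0, "wy": 0, "wz": 0}
    - {"tx": 0, "ty": 0, "tz": 0, "wx": 0, "wy": 0, "wz": 0}
    - {"tx": 0, "ty": 0, "tz": 0, "wx": 0, "wy": 0, "wz": 0}
    - {"tx": 0, "ty": 0, "tz": 0, "wx": 0, "wy": 0, "wz": 0}
  grip: 0.04
  newtons: 35

```text
time: 5.45
position: [0.4952, -0.3814, 0.0844]
eef_rot: [2.277, 2.161, 0.001]
contact_force: [1.2, 0.7, 6.0]
width: 0.0593
gripper_force: 35.2
```

Call:
play_rows:
  commands:
    - {"tx": 0, "ty": 0, "tz": -0.02, "wx": 0, "wy": 0, "wz": 0}
    - {"tx": 0, "ty": 0, "tz": -0.05, "wx": 0, "wy": 0, "wz": 0}
    - {"tx": 0, "ty": 0, "tz": -0.08, "wx": 0, "wy": 0, "wz": 0}
    - {"tx": 0, "ty": 0, "tz": -0.11, "wx": 0, "wy": 0, "wz": 0}
    - {"tx": 0, "ty": 0, "tz": -0.14, "wx": 0, "wy": 0, "wz": 0}
    - {"tx": 0, "ty": 0, "tz": -0.16, "wx": 0, "wy": 0, "wz": 0}
    - {"tx": 0, "ty": 0, "tz": -0.16, "wx": 0, "wy": 0, "wz": 0}

```text
time: 6.15
position: [0.4944, -0.3816, 0.2449]
eef_rot: [2.277, 2.16, 0.001]
contact_force: [0.2, -0.7, -5.2]
width: 0.0592
gripper_force: 38.7
```

```bash
python3 - <<'E'
from h import *
s=sense();print(s['position'],s['contact_force'],s['width'],tool([.566,.088,.244]))
E
```

```text
[ 0.49441924 -0.38157047  0.24485455] [ 0.22811839 -0.71665482 -5.19229126] 0.05918655460290302 [4.72699516e-01 4.66481680e-02 2.88045886e-04]
```

Jar lifted (about 5 N more on the wrist). Now I'll carry it over the bed.

Call:
play_rows:
  commands:
    - {"tx": 0.04, "ty": 0.004, "tz": 0, "wx": 0, "wy": 0, "wz": 0}
    - {"tx": 0.085, "ty": 0.008, "tz": 0, "wx": 0, "wy": 0, "wz": 0}
    - {"tx": 0.13, "ty": 0.013, "tz": 0, "wx": 0, "wy": 0, "wz": 0}
    - {"tx": 0.175, "ty": 0.018, "tz": 0, "wx": 0, "wy": 0, "wz": 0}
    - {"tx": 0.22, "ty": 0.022, "tz": 0, "wx": 0, "wy": 0, "wz": 0}
    - {"tx": 0.265, "ty": 0.027, "tz": 0, "wx": 0, "wy": 0, "wz": 0}
    - {"tx": 0.31, "ty": 0.031, "tz": 0, "wx": 0, "wy": 0, "wz": 0}
    - {"tx": 0.355, "ty": 0.035, "tz": 0, "wx": 0, "wy": 0, "wz": 0}
    - {"tx": 0.4, "ty": 0.04, "tz": 0, "wx": 0, "wy": 0, "wz": 0}
    - {"tx": 0.44, "ty": 0.044, "tz": 0, "wx": 0, "wy": 0, "wz": 0}
    - {"tx": 0.465, "ty": 0.046, "tz": 0, "wx": 0, "wy": 0, "wz": 0}
    - {"tx": 0.473, "ty": 0.047, "tz": 0, "wx": 0, "wy": 0, "wz": 0}

```text
time: 7.35
position: [0.5642, 0.0939, 0.2402]
eef_rot: [-2.269, -2.167, 0.005]
contact_force: [-0.5, 0.4, -5.1]
width: 0.0594
gripper_force: 38.6
```

Call:
play_rows:
  commands:
    - {"tx": 0, "ty": 0, "tz": 0.02, "wx": 0, "wy": 0, "wz": 0}
    - {"tx": 0, "ty": 0, "tz": 0.05, "wx": 0, "wy": 0, "wz": 0}
    - {"tx": 0, "ty": 0, "tz": 0.075, "wx": 0, "wy": 0, "wz": 0}
    - {"tx": 0, "ty": 0, "tz": 0.09, "wx": 0, "wy": 0, "wz": 0}
    - {"tx": 0, "ty": 0, "tz": 0.09, "wx": 0, "wy": 0, "wz": 0}
    - {"tx": 0, "ty": 0, "tz": 0.09, "wx": 0, "wy": 0, "wz": 0}

```text
time: 7.95
position: [0.5661, 0.0883, 0.1533]
eef_rot: [2.28, 2.161, -0.001]
contact_force: [-0.5, 0.4, -3.5]
width: 0.0591
gripper_force: 38.4
```

```bash
python3 - <<'E'
from h import *
s=sense();print(s['position'],s['contact_force'],s['width'],tool([.566,.088,.154]))
im,d=capture('side');cv2.imwrite('pics/side2.png',cv2.resize(im[90:290,160:380,::-1],None,fx=3,fy=3)[:600])
E
```

```text
[0.56612971 0.08831349 0.15334387] [-0.4757573   0.37264908 -3.47137589] 0.05911607409600045 [-0.00032029 -0.0001127  -0.00065598]
```

View pics/side2.png

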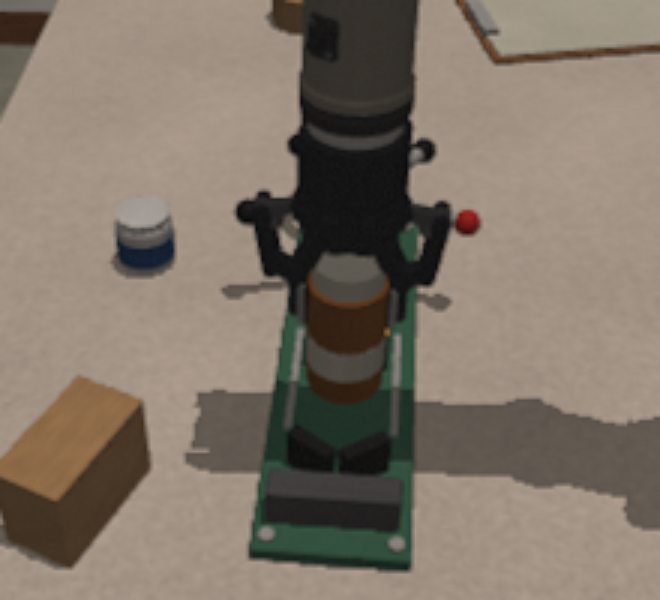

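Jar held upright over the bed, centred between the rails, with the V fence (crop 340,455) in front of it. Lowering.

Call:
play_rows:
  commands:
    - {"tx": 0, "ty": 0, "tz": 0.02, "wx": 0, "wy": 0, "wz": 0}
    - {"tx": 0, "ty": 0, "tz": 0.038, "wx": 0, "wy": 0, "wz": 0}
    - {"tx": 0, "ty": 0, "tz": 0.046, "wx": 0, "wy": 0, "wz": 0}
    - {"tx": 0, "ty": 0, "tz": 0.05, "wx": 0, "wy": 0, "wz": 0}
    - {"tx": 0, "ty": 0, "tz": 0.052, "wx": 0, "wy": 0, "wz": 0}
    - {"tx": 0, "ty": 0, "tz": 0.052, "wx": 0, "wy": 0, "wz": 0}
    - {"tx": 0, "ty": 0, "tz": 0.052, "wx": 0, "wy": 0, "wz": 0}

```text
time: 8.7
position: [0.5666, 0.089, 0.1021]
eef_rot: [2.279, 2.161, 0.002]
contact_force: [0.1, -0.7, -5.4]
width: 0.059
gripper_force: 38.6
```

Call:
play_rows:
  commands:
    - {"tx": 0, "ty": 0, "tz": 0.001, "wx": 0, "wy": 0, "wz": 0}
    - {"tx": 0, "ty": 0, "tz": 0.002, "wx": 0, "wy": 0, "wz": 0}
    - {"tx": 0, "ty": 0, "tz": 0.003, "wx": 0, "wy": 0, "wz": 0}
    - {"tx": 0, "ty": 0, "tz": 0.003, "wx": 0, "wy": 0, "wz": 0}
    - {"tx": 0, "ty": 0, "tz": 0.003, "wx": 0, "wy": 0, "wz": 0}

```text
time: 9.2
position: [0.5663, 0.0891, 0.0994]
eef_rot: [-2.279, -2.162, -0.002]
contact_force: [-2.0, 0.7, 5.5]
width: 0.059
gripper_force: 39.4
```

Call:
play_rows:
  commands:
    - {"tx": 0, "ty": 0, "tz": 0, "wx": 0, "wy": 0, "wz": 0}
    - {"tx": 0, "ty": 0, "tz": 0, "wx": 0, "wy": 0, "wz": 0}
    - {"tx": 0, "ty": 0, "tz": 0, "wx": 0, "wy": 0, "wz": 0}
    - {"tx": 0, "ty": 0, "tz": 0, "wx": 0, "wy": 0, "wz": 0}
    - {"tx": 0, "ty": 0, "tz": 0, "wx": 0, "wy": 0, "wz": 0}
    - {"tx": 0, "ty": 0, "tz": -0.02, "wx": 0, "wy": 0, "wz": 0}
    - {"tx": 0, "ty": 0, "tz": -0.05, "wx": 0, "wy": 0, "wz": 0}
    - {"tx": 0, "ty": 0, "tz": -0.09, "wx": 0, "wy": 0, "wz": 0}
    - {"tx": 0, "ty": 0, "tz": -0.12, "wx": 0, "wy": 0, "wz": 0}
    - {"tx": 0, "ty": 0, "tz": -0.12, "wx": 0, "wy": 0, "wz": 0}
  grip: 0.085

```text
time: 10.2
position: [0.569, 0.0889, 0.2229]
eef_rot: [2.277, 2.159, 0.013]
contact_force: [1.3, 0.9, 1.0]
width: 0.085
gripper_force: 0.0
```

```bash
python3 - <<'E'
from h import *
s=sense();print(s['position'],s['contact_force'],s['width'])
im,d=capture('side');P=cloud('side',d);h=cv2.cvtColor(im,cv2.COLOR_RGB2HSV).astype(int)
r=(np.hypot(P[...,0]-.46,P[...,1]+.087)<.05)&((h[...,0]<6)|(h[...,0]>174))&(h[...,1]>150)&(P[...,2]>.07)
print('red',P[r].mean(0))
cv2.imwrite('pics/side3.png',cv2.resize(im[90:290,160:380,::-1],None,fx=3,fy=3)[:600])
# model spokes from each spoke ball angle: print angles
hub=np.array([.556,-.128]);e=np.array([-.0986,.041]);
b=np.degrees(np.arctan2(e[1],e[0]))
for k in range(5):
    a=np.radians(b+72*k);print(k,(b+72*k)%360,(hub+.103*np.array([np.cos(a),np.sin(a)])).round(3))
E
```

```text
[0.56903263 0.08893157 0.2229367 ] [1.32932307 0.91004976 1.03234079] 0.08498276258401573
red [ 0.4604076  -0.08340548  0.10116267]
0 157.42140847769258 [ 0.461 -0.088]
1 229.42140847769258 [ 0.489 -0.206]
2 301.4214084776926 [ 0.61  -0.216]
3 13.42140847769258 [ 0.656 -0.104]
4 85.42140847769258 [ 0.564 -0.025]
```

View pics/side3.png

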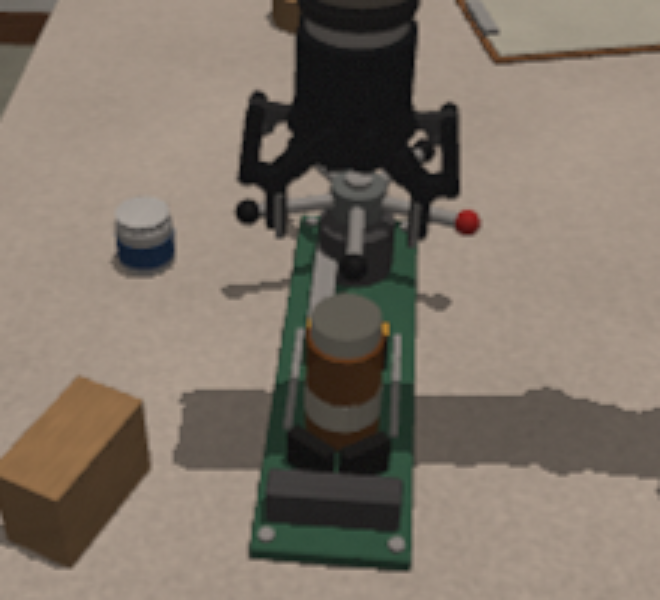

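The jar stands upright and free on the bed just in front of the V (crop 345,380). Next I'll work out the wheel-pushing path, using the far +x spoke with closed fingers on its counter-clockwise side.

```bash
cat > w.py <<'E'
from h import *
hub=np.array([.556,-.128]);A0=13.4
X=np.array([.0526,.9986]);Y=np.array([.9986,-.0526])  # tool x,y in world
def p(al,gap=0,rho=.07):
    a=np.radians(al);u=np.array([np.cos(a),np.sin(a)]);n=np.array([-u[1],u[0]])
    return hub+rho*u+(.007+.011*abs(n@X)+.0145*abs(n@Y)+gap)*n
def rel(q,p0): d=np.array(q)-p0;return (d@X).round(4),(d@Y).round(4)
E
python3 - <<'E'
from w import *
s=sense();print(tool([*p(A0,.014),.2]),p(A0,.014))
for a in range(0,180,12): print(a,rel(p(A0-a),p(A0,.014)),p(A0-a).round(3))
E
```

```text
[-0.16342327  0.05698929  0.02044408] [ 0.61583272 -0.07709912]
0 (np.float64(-0.0134), np.float64(0.004)) [ 0.619 -0.091]
12 (np.float64(-0.0296), np.float64(0.0113)) [ 0.626 -0.107]
24 (np.float64(-0.0436), np.float64(0.0149)) [ 0.628 -0.121]
36 (np.float64(-0.0565), np.float64(0.0163)) [ 0.629 -0.134]
48 (np.float64(-0.0702), np.float64(0.0151)) [ 0.627 -0.148]
60 (np.float64(-0.0842), np.float64(0.0108)) [ 0.622 -0.162]
72 (np.float64(-0.0975), np.float64(0.0033)) [ 0.614 -0.175]
84 (np.float64(-0.1093), np.float64(-0.0076)) [ 0.602 -0.186]
96 (np.float64(-0.1186), np.float64(-0.0216)) [ 0.588 -0.194]
108 (np.float64(-0.1246), np.float64(-0.0372)) [ 0.572 -0.2  ]
120 (np.float64(-0.1276), np.float64(-0.0505)) [ 0.559 -0.202]
132 (np.float64(-0.1278), np.float64(-0.0649)) [ 0.544 -0.201]
144 (np.float64(-0.1248), np.float64(-0.0798)) [ 0.53  -0.198]
156 (np.float64(-0.1182), np.float64(-0.0943)) [ 0.515 -0.19 ]
168 (np.float64(-0.108), np.float64(-0.1074)) [ 0.503 -0.179]
```

Call:
play_rows:
  commands:
    - {"tx": -0.04, "ty": 0.014, "tz": 0.0, "wx": 0, "wy": 0, "wz": 0}
    - {"tx": -0.08, "ty": 0.028, "tz": 0.0, "wx": 0, "wy": 0, "wz": 0}
    - {"tx": -0.12, "ty": 0.042, "tz": 0.01, "wx": 0, "wy": 0, "wz": 0}
    - {"tx": -0.15, "ty": 0.052, "tz": 0.02, "wx": 0, "wy": 0, "wz": 0}
    - {"tx": -0.163, "ty": 0.057, "tz": 0.02, "wx": 0, "wy": 0, "wz": 0}
    - {"tx": -0.163, "ty": 0.057, "tz": 0.02, "wx": 0, "wy": 0, "wz": 0}
    - {"tx": -0.163, "ty": 0.057, "tz": 0.02, "wx": 0, "wy": 0, "wz": 0}
    - {"tx": -0.163, "ty": 0.057, "tz": 0.02, "wx": 0, "wy": 0, "wz": 0}
  grip: 0

```text
time: 11.05
position: [0.6144, -0.0741, 0.1982]
eef_rot: [-2.275, -2.165, -0.002]
contact_force: [0.2, 0.8, -0.4]
width: -0.0002
gripper_force: 0.0
```

```bash
python3 - <<'E'
from w import *
s=sense();print(s['position'],s['width'],tool([*p(A0,.014),.098]),R.from_rotvec(s['eef_rot']).as_matrix().round(3).tolist())
im,d=capture('side');cv2.imwrite('pics/side4.png',cv2.resize(im[90:290,160:380,::-1],None,fx=3,fy=3)[:600])
E
```

```text
[ 0.61436379 -0.07407027  0.19820156] -0.00022020335877437046 [-0.00313066  0.00164932  0.10019563] [[0.05, 0.999, -0.0], [0.999, -0.05, 0.002], [0.002, -0.0, -1.0]]
```

View pics/side4.png

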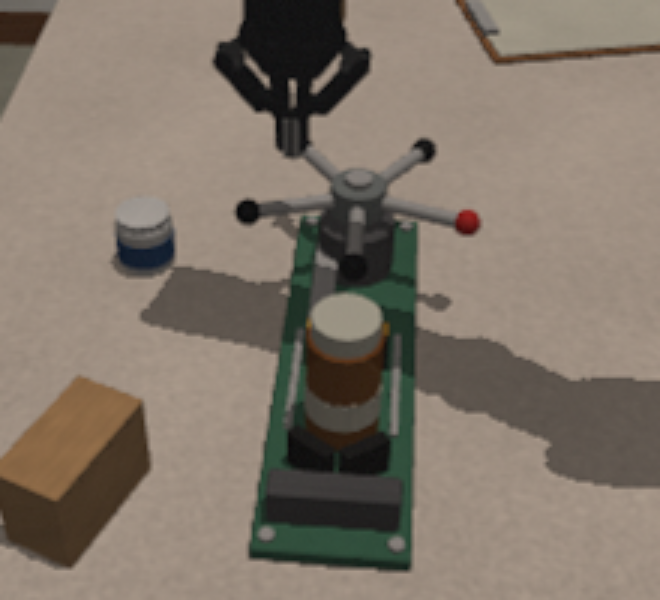

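Closed fingers are above the gap between the left spoke (ball 247,212) and the front spoke (ball 352,265). Descending.

Call:
play_rows:
  commands:
    - {"tx": -0.001, "ty": 0.001, "tz": 0.03, "wx": 0, "wy": 0, "wz": 0}
    - {"tx": -0.002, "ty": 0.001, "tz": 0.06, "wx": 0, "wy": 0, "wz": 0}
    - {"tx": -0.003, "ty": 0.001, "tz": 0.085, "wx": 0, "wy": 0, "wz": 0}
    - {"tx": -0.003, "ty": 0.001, "tz": 0.1, "wx": 0, "wy": 0, "wz": 0}
    - {"tx": -0.003, "ty": 0.001, "tz": 0.1, "wx": 0, "wy": 0, "wz": 0}
    - {"tx": -0.003, "ty": 0.001, "tz": 0.1, "wx": 0, "wy": 0, "wz": 0}

```text
time: 11.7
position: [0.6158, -0.0794, 0.0991]
eef_rot: [2.278, 2.162, 0.002]
contact_force: [-0.0, -0.9, 0.8]
width: 0.0004
gripper_force: 0.0
```

```bash
python3 - <<'E'
from w import *
s=sense();p0=np.array(s['position'][:2]);print(s['position'],s['contact_force'],np.cross(p0-hub,s['contact_force'][:2]))
for a in range(0,73,6): print(a,rel(p(A0-a),p0))
E
```

```text
[ 0.61578382 -0.0793705   0.09908891] [-0.03149779 -0.92770532  0.79819492] -0.053930050239110426
0 (np.float64(-0.0112), np.float64(0.0039))
6 (np.float64(-0.0189), np.float64(0.008))
12 (np.float64(-0.0273), np.float64(0.0112))
18 (np.float64(-0.0353), np.float64(0.0133))
24 (np.float64(-0.0413), np.float64(0.0149))
30 (np.float64(-0.0476), np.float64(0.0159))
36 (np.float64(-0.0542), np.float64(0.0163))
42 (np.float64(-0.061), np.float64(0.016))
48 (np.float64(-0.068), np.float64(0.015))
54 (np.float64(-0.0749), np.float64(0.0133))
60 (np.float64(-0.0819), np.float64(0.0108))
66 (np.float64(-0.0887), np.float64(0.0074))
72 (np.float64(-0.0952), np.float64(0.0032))<stdin>:2: DeprecationWarning: Arrays of 2-dimensional vectors are deprecated. Use arrays of 3-dimensional vectors instead. (deprecated in NumPy 2.0)
```

Call:
play_rows:
  commands:
    - {"tx": -0.011, "ty": 0.004, "tz": 0, "wx": 0, "wy": 0, "wz": 0}
    - {"tx": -0.019, "ty": 0.008, "tz": 0, "wx": 0, "wy": 0, "wz": 0}
    - {"tx": -0.027, "ty": 0.011, "tz": 0, "wx": 0, "wy": 0, "wz": 0}
    - {"tx": -0.035, "ty": 0.013, "tz": 0, "wx": 0, "wy": 0, "wz": 0}
    - {"tx": -0.041, "ty": 0.015, "tz": 0, "wx": 0, "wy": 0, "wz": 0}
    - {"tx": -0.048, "ty": 0.016, "tz": 0, "wx": 0, "wy": 0, "wz": 0}
    - {"tx": -0.054, "ty": 0.016, "tz": 0, "wx": 0, "wy": 0, "wz": 0}

```text
time: 12.4
position: [0.6285, -0.1349, 0.0982]
eef_rot: [-2.279, -2.162, -0.001]
contact_force: [-0.7, 3.9, 0.6]
width: -0.0001
gripper_force: 1.8
```

```bash
cat > st.py <<'E'
from w import *
def red():
    for cam in('top','side'):
        im,d=capture(cam);P=cloud(cam,d);h=cv2.cvtColor(im,cv2.COLOR_RGB2HSV).astype(int)
        r=(np.hypot(P[...,0]-.556,P[...,1]+.128)<.14)&((h[...,0]<6)|(h[...,0]>174))&(h[...,1]>120)&(P[...,2]>.07)&(P[...,2]<.13)
        hb=np.array([.557,-.132]) if cam=='top' else np.array([.5555,-.124])
        if r.sum()>8:
            v=P[r].mean(0)[:2]-hb;print(cam,'red ang',np.degrees(np.arctan2(v[1],v[0])).round(1),r.sum(),'turn',(157.8-np.degrees(np.arctan2(v[1],v[0])))%360)
        y=(abs(P[...,0]-.56)<.05)&(P[...,1]>-.05)&(P[...,1]<.12)&(h[...,0]>18)&(h[...,0]<32)&(h[...,1]>150)&(P[...,2]>.04)&(P[...,2]<.065)
        if y.any(): print(cam,'jaw y',y.sum(),np.median(P[y][:,1]).round(4))
s=sense();p0=np.array(s['position'][:2]);F=s['contact_force'];d=p0-hub
print(s['time'],np.round(s['position'],4),np.round(F,2),'tau',d[0]*F[1]-d[1]*F[0]);red()
E
python3 st.py; python3 - <<'E'
from w import *
p0=sense()['position'][:2]
for a in range(36,112,6): print(a,rel(p(A0-a),p0))
E
```

```text
12.4 [ 0.6285 -0.1349  0.0982] [-0.73  3.85  0.56] tau 0.2743395957427704
top jaw y 133 0.0168
side red ang 117.9 58 turn 39.909118442654986
side jaw y 4 0.0217
36 (np.float64(0.0022), np.float64(0.0008))
42 (np.float64(-0.0046), np.float64(0.0006))
48 (np.float64(-0.0116), np.float64(-0.0004))
54 (np.float64(-0.0185), np.float64(-0.0021))
60 (np.float64(-0.0255), np.float64(-0.0047))
66 (np.float64(-0.0323), np.float64(-0.008))
72 (np.float64(-0.0388), np.float64(-0.0122))
78 (np.float64(-0.045), np.float64(-0.0173))
84 (np.float64(-0.0506), np.float64(-0.0231))
90 (np.float64(-0.0557), np.float64(-0.0298))
96 (np.float64(-0.06), np.float64(-0.0371))
102 (np.float64(-0.0634), np.float64(-0.045))
108 (np.float64(-0.0659), np.float64(-0.0527))
```

Wheel turning, torque about 0.27 N m, as expected. I'll go on to about 105°.

Call:
play_rows:
  commands:
    - {"tx": -0.005, "ty": 0.001, "tz": 0, "wx": 0, "wy": 0, "wz": 0}
    - {"tx": -0.012, "ty": 0.0, "tz": 0, "wx": 0, "wy": 0, "wz": 0}
    - {"tx": -0.0185, "ty": -0.002, "tz": 0, "wx": 0, "wy": 0, "wz": 0}
    - {"tx": -0.0255, "ty": -0.0045, "tz": 0, "wx": 0, "wy": 0, "wz": 0}
    - {"tx": -0.032, "ty": -0.008, "tz": 0, "wx": 0, "wy": 0, "wz": 0}
    - {"tx": -0.039, "ty": -0.012, "tz": 0, "wx": 0, "wy": 0, "wz": 0}
    - {"tx": -0.045, "ty": -0.017, "tz": 0, "wx": 0, "wy": 0, "wz": 0}
    - {"tx": -0.0505, "ty": -0.023, "tz": 0, "wx": 0, "wy": 0, "wz": 0}
    - {"tx": -0.0555, "ty": -0.03, "tz": 0, "wx": 0, "wy": 0, "wz": 0}
    - {"tx": -0.06, "ty": -0.037, "tz": 0, "wx": 0, "wy": 0, "wz": 0}
    - {"tx": -0.0635, "ty": -0.045, "tz": 0, "wx": 0, "wy": 0, "wz": 0}
    - {"tx": -0.066, "ty": -0.0525, "tz": 0, "wx": 0, "wy": 0, "wz": 0}

```text
time: 13.7
position: [0.572, -0.1986, 0.0985]
eef_rot: [2.279, 2.16, 0.001]
contact_force: [4.1, 2.5, 0.5]
width: 0.0
gripper_force: 2.1
```

```bash
python3 st.py; python3 - <<'E'
from w import *
p0=sense()['position'][:2]
for a in range(104,170,4): print(a,rel(p(A0-a),p0))
E
```

```text
13.7 [ 0.572  -0.1986  0.0985] [4.14 2.46 0.52] tau 0.33128527192309026
top red ang 53.1 40 turn 104.66010862864863
top jaw y 138 0.0415
side red ang 50.7 56 turn 107.07058206232449
side jaw y 8 0.0435
104 (np.float64(0.0012), np.float64(0.0066))
108 (np.float64(-0.0003), np.float64(0.0015))
112 (np.float64(-0.0016), np.float64(-0.0027))
116 (np.float64(-0.0026), np.float64(-0.0072))
120 (np.float64(-0.0034), np.float64(-0.0117))
124 (np.float64(-0.0038), np.float64(-0.0164))
128 (np.float64(-0.0039), np.float64(-0.0213))
132 (np.float64(-0.0036), np.float64(-0.0261))
136 (np.float64(-0.003), np.float64(-0.0311))
140 (np.float64(-0.002), np.float64(-0.0361))
144 (np.float64(-0.0006), np.float64(-0.041))
148 (np.float64(0.0012), np.float64(-0.046))
152 (np.float64(0.0034), np.float64(-0.0508))
156 (np.float64(0.006), np.float64(-0.0555))
160 (np.float64(0.009), np.float64(-0.0601))
164 (np.float64(0.0124), np.float64(-0.0645))
168 (np.float64(0.0162), np.float64(-0.0687))
```

Call:
play_rows:
  commands:
    - {"tx": -0.0015, "ty": -0.0025, "tz": 0, "wx": 0, "wy": 0, "wz": 0}
    - {"tx": -0.0025, "ty": -0.007, "tz": 0, "wx": 0, "wy": 0, "wz": 0}
    - {"tx": -0.0035, "ty": -0.0115, "tz": 0, "wx": 0, "wy": 0, "wz": 0}
    - {"tx": -0.004, "ty": -0.0165, "tz": 0, "wx": 0, "wy": 0, "wz": 0}
    - {"tx": -0.004, "ty": -0.0215, "tz": 0, "wx": 0, "wy": 0, "wz": 0}
    - {"tx": -0.0035, "ty": -0.026, "tz": 0, "wx": 0, "wy": 0, "wz": 0}
    - {"tx": -0.003, "ty": -0.031, "tz": 0, "wx": 0, "wy": 0, "wz": 0}
    - {"tx": -0.002, "ty": -0.036, "tz": 0, "wx": 0, "wy": 0, "wz": 0}
    - {"tx": -0.0005, "ty": -0.041, "tz": 0, "wx": 0, "wy": 0, "wz": 0}
    - {"tx": 0.001, "ty": -0.046, "tz": 0, "wx": 0, "wy": 0, "wz": 0}

```text
time: 14.8
position: [0.5267, -0.1948, 0.0986]
eef_rot: [2.278, 2.161, 0.0]
contact_force: [3.7, 0.0, -0.3]
width: 0.0
gripper_force: 1.9
```

```bash
python3 st.py; python3 - <<'E'
from w import *
p0=sense()['position'][:2]
for a in range(142,194,2): print(a,rel(p(A0-a),p0))
im,d=capture('side');cv2.imwrite('pics/side5.png',cv2.resize(im[90:290,160:380,::-1],None,fx=3,fy=3)[:600])
E
```

```text
14.8 [ 0.5267 -0.1948  0.0986] [ 3.75  0.01 -0.26] tau 0.25023821371217314
top red ang 18.9 37 turn 138.88545524921886
top jaw y 146 0.0537
side red ang 16.6 47 turn 141.15090971409572
side jaw y 7 0.0564
142 (np.float64(-0.0035), np.float64(0.0068))
144 (np.float64(-0.0028), np.float64(0.0043))
146 (np.float64(-0.0019), np.float64(0.0019))
148 (np.float64(-0.001), np.float64(-0.0006))
150 (np.float64(0.0001), np.float64(-0.003))
152 (np.float64(0.0012), np.float64(-0.0054))
154 (np.float64(0.0025), np.float64(-0.0078))
156 (np.float64(0.0038), np.float64(-0.0102))
158 (np.float64(0.0053), np.float64(-0.0125))
160 (np.float64(0.0069), np.float64(-0.0148))
162 (np.float64(0.0085), np.float64(-0.017))
164 (np.float64(0.0103), np.float64(-0.0191))
166 (np.float64(0.0121), np.float64(-0.0212))
168 (np.float64(0.014), np.float64(-0.0233))
170 (np.float64(0.0161), np.float64(-0.0253))
172 (np.float64(0.0182), np.float64(-0.0272))
174 (np.float64(0.0204), np.float64(-0.029))
176 (np.float64(0.0227), np.float64(-0.0307))
178 (np.float64(0.0251), np.float64(-0.0324))
180 (np.float64(0.0275), np.float64(-0.034))
182 (np.float64(0.0301), np.float64(-0.0354))
184 (np.float64(0.0327), np.float64(-0.0368))
186 (np.float64(0.0353), np.float64(-0.0381))
188 (np.float64(0.0381), np.float64(-0.0393))
190 (np.float64(0.0408), np.float64(-0.0403))
192 (np.float64(0.0437), np.float64(-0.0413))
```

View pics/side5.png

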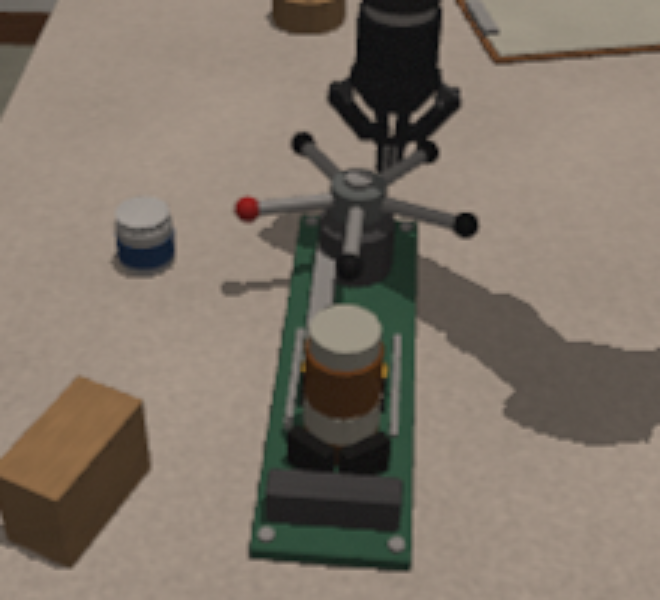

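The jar is upright and has started moving toward the V, and the wheel is at about 140°. Slower now.

Call:
play_rows:
  commands:
    - {"tx": 0.0, "ty": -0.003, "tz": 0, "wx": 0, "wy": 0, "wz": 0}
    - {"tx": 0.001, "ty": -0.0055, "tz": 0, "wx": 0, "wy": 0, "wz": 0}
    - {"tx": 0.0025, "ty": -0.008, "tz": 0, "wx": 0, "wy": 0, "wz": 0}
    - {"tx": 0.004, "ty": -0.01, "tz": 0, "wx": 0, "wy": 0, "wz": 0}
    - {"tx": 0.0055, "ty": -0.0125, "tz": 0, "wx": 0, "wy": 0, "wz": 0}
    - {"tx": 0.007, "ty": -0.015, "tz": 0, "wx": 0, "wy": 0, "wz": 0}
    - {"tx": 0.0085, "ty": -0.017, "tz": 0, "wx": 0, "wy": 0, "wz": 0}
    - {"tx": 0.0105, "ty": -0.019, "tz": 0, "wx": 0, "wy": 0, "wz": 0}

```text
time: 15.75
position: [0.5077, -0.183, 0.0983]
eef_rot: [2.28, 2.162, -0.0]
contact_force: [4.4, -1.6, 0.2]
width: 0.0
gripper_force: 1.9
```

```bash
python3 st.py; python3 - <<'E'
from w import *
p0=sense()['position'][:2]
for a in range(160,200,2): print(a,rel(p(A0-a),p0))
E
```

```text
15.75 [ 0.5077 -0.183   0.0983] [ 4.44 -1.63  0.25] tau 0.3228091077345571
top red ang 2.4 34 turn 155.38848214244646
top jaw y 146 0.0597
side red ang 1.4 40 turn 156.4417131265422
side jaw y 8 0.0608
160 (np.float64(-0.0042), np.float64(0.0039))
162 (np.float64(-0.0025), np.float64(0.0017))
164 (np.float64(-0.0008), np.float64(-0.0005))
166 (np.float64(0.0011), np.float64(-0.0026))
168 (np.float64(0.003), np.float64(-0.0046))
170 (np.float64(0.005), np.float64(-0.0066))
172 (np.float64(0.0072), np.float64(-0.0085))
174 (np.float64(0.0094), np.float64(-0.0103))
176 (np.float64(0.0117), np.float64(-0.0121))
178 (np.float64(0.014), np.float64(-0.0137))
180 (np.float64(0.0165), np.float64(-0.0153))
182 (np.float64(0.019), np.float64(-0.0168))
184 (np.float64(0.0216), np.float64(-0.0182))
186 (np.float64(0.0243), np.float64(-0.0194))
188 (np.float64(0.027), np.float64(-0.0206))
190 (np.float64(0.0298), np.float64(-0.0217))
192 (np.float64(0.0326), np.float64(-0.0226))
194 (np.float64(0.0355), np.float64(-0.0234))
196 (np.float64(0.0384), np.float64(-0.0241))
198 (np.float64(0.0406), np.float64(-0.0248))
```

Call:
play_rows:
  commands:
    - {"tx": 0.001, "ty": -0.0015, "tz": 0, "wx": 0, "wy": 0, "wz": 0}
    - {"tx": 0.002, "ty": -0.0026, "tz": 0, "wx": 0, "wy": 0, "wz": 0}
    - {"tx": 0.003, "ty": -0.0036, "tz": 0, "wx": 0, "wy": 0, "wz": 0}
    - {"tx": 0.004, "ty": -0.0046, "tz": 0, "wx": 0, "wy": 0, "wz": 0}
    - {"tx": 0.005, "ty": -0.0056, "tz": 0, "wx": 0, "wy": 0, "wz": 0}
    - {"tx": 0.006, "ty": -0.0066, "tz": 0, "wx": 0, "wy": 0, "wz": 0}
    - {"tx": 0.007, "ty": -0.0076, "tz": 0, "wx": 0, "wy": 0, "wz": 0}
    - {"tx": 0.008, "ty": -0.0085, "tz": 0, "wx": 0, "wy": 0, "wz": 0}

```text
time: 16.65
position: [0.5005, -0.1749, 0.0984]
eef_rot: [2.278, 2.161, 0.001]
contact_force: [5.9, -2.5, -2.0]
width: 0.0003
gripper_force: 2.7
```

```bash
python3 st.py;python3 - <<'E'
from w import *
p0=sense()['position'][:2]
for a in range(170,200,2): print(a,rel(p(A0-a),p0))
E
```

```text
16.65 [ 0.5005 -0.1749  0.0984] [ 5.92 -2.48 -2.04] tau 0.4147406158376055
top red ang -5.9 35 turn 163.71258193758484
top jaw y 137 0.0625
side red ang -6.1 41 turn 163.85500477623813
side jaw y 6 0.0626
170 (np.float64(-0.0024), np.float64(0.0007))
172 (np.float64(-0.0002), np.float64(-0.0012))
174 (np.float64(0.002), np.float64(-0.003))
176 (np.float64(0.0043), np.float64(-0.0047))
178 (np.float64(0.0066), np.float64(-0.0064))
180 (np.float64(0.0091), np.float64(-0.008))
182 (np.float64(0.0116), np.float64(-0.0094))
184 (np.float64(0.0142), np.float64(-0.0108))
186 (np.float64(0.0169), np.float64(-0.0121))
188 (np.float64(0.0196), np.float64(-0.0132))
190 (np.float64(0.0224), np.float64(-0.0143))
192 (np.float64(0.0252), np.float64(-0.0153))
194 (np.float64(0.0281), np.float64(-0.0161))
196 (np.float64(0.031), np.float64(-0.0168))
198 (np.float64(0.0332), np.float64(-0.0174))
```

Torque is rising. Fine steps from here.

Call:
play_rows:
  commands:
    - {"tx": 0.0005, "ty": -0.0005, "tz": 0, "wx": 0, "wy": 0, "wz": 0}
    - {"tx": 0.001, "ty": -0.001, "tz": 0, "wx": 0, "wy": 0, "wz": 0}
    - {"tx": 0.001, "ty": -0.001, "tz": 0, "wx": 0, "wy": 0, "wz": 0}

```text
time: 17.05
position: [0.4998, -0.1741, 0.0985]
eef_rot: [2.278, 2.16, 0.001]
contact_force: [6.1, -3.2, -2.4]
width: 0.0002
gripper_force: 2.8
```

```bash
python3 st.py
```

```text
17.05 [ 0.4998 -0.1741  0.0985] [ 6.12 -3.23 -2.41] tau 0.46325865992386595
top red ang -6.5 37 turn 164.29210098524308
top jaw y 134 0.0626
side red ang -6.5 43 turn 164.261301449006
side jaw y 7 0.0619
```

```bash
python3 - <<'E'
from w import *
for cam,c in(('top',(.5601,.004)),('side',(.5637,.0087))):
    im,d=capture(cam);P=cloud(cam,d)
    j=(np.hypot(P[...,0]-.567,P[...,1]-.1)<.06)&(P[...,2]>.125)&(P[...,2]<.145)
    m=P[j].mean(0);v=m[:2]-c
    print(cam,j.sum(),m.round(4),'clamp x,y',(v@Y).round(4),(v@X).round(4))
s=sense();print(s['contact_force'],s['wrist_torque'])
E
```

```text
top 273 [0.5631 0.1038 0.135 ] clamp x,y -0.0023 0.0998
side 389 [0.5669 0.1123 0.1341] clamp x,y -0.0022 0.1037
[ 6.06280969 -2.51555685 -1.85470046] [-0.73290927 -1.19438296  0.00967916]
```

Jar y is about 100 mm in the clamp frame, and the torque rise per mm matches the sprung pad, so it's seated. One small step more, then back off.

Call:
play_rows:
  commands:
    - {"tx": 0.0004, "ty": -0.0004, "tz": 0, "wx": 0, "wy": 0, "wz": 0}
    - {"tx": 0.0004, "ty": -0.0004, "tz": 0, "wx": 0, "wy": 0, "wz": 0}
    - {"tx": 0.0004, "ty": -0.0004, "tz": 0, "wx": 0, "wy": 0, "wz": 0}
    - {"tx": 0.0004, "ty": -0.0004, "tz": 0, "wx": 0, "wy": 0, "wz": 0}

```text
time: 17.65
position: [0.4996, -0.1739, 0.0985]
eef_rot: [2.278, 2.159, 0.001]
contact_force: [5.2, -4.0, -2.8]
width: -0.0004
gripper_force: 3.0
```

```bash
python3 st.py
```

```text
17.65 [ 0.4996 -0.1739  0.0985] [ 5.2  -3.97 -2.78] tau 0.46292494456564887
top red ang -6.6 36 turn 164.3748264293854
top jaw y 139 0.0626
side red ang -6.8 40 turn 164.61595488668056
side jaw y 7 0.0643
```

Call:
play_rows:
  commands:
    - {"tx": -0.001, "ty": 0.001, "tz": 0, "wx": 0, "wy": 0, "wz": 0}
    - {"tx": -0.003, "ty": 0.002, "tz": 0, "wx": 0, "wy": 0, "wz": 0}
    - {"tx": -0.006, "ty": 0.004, "tz": 0, "wx": 0, "wy": 0, "wz": 0}
    - {"tx": -0.011, "ty": 0.007, "tz": 0, "wx": 0, "wy": 0, "wz": 0}
    - {"tx": -0.011, "ty": 0.007, "tz": 0, "wx": 0, "wy": 0, "wz": 0}

```text
time: 18.25
position: [0.5046, -0.1849, 0.098]
eef_rot: [-2.28, -2.16, 0.001]
contact_force: [-0.0, 0.1, 0.2]
width: -0.0001
gripper_force: 0.0
```

```bash
python3 st.py
```

```text
18.25 [ 0.5046 -0.1849  0.098 ] [-0.02  0.08  0.24] tau -0.005168378444893898
top red ang -6.4 37 turn 164.23134907541353
top jaw y 142 0.0627
side red ang -7.0 39 turn 164.75683105225028
side jaw y 7 0.0632
```

Call:
play_rows:
  commands:
    - {"tx": 0, "ty": 0, "tz": -0.03, "wx": 0, "wy": 0, "wz": 0}
    - {"tx": 0, "ty": 0, "tz": -0.07, "wx": 0, "wy": 0, "wz": 0}
    - {"tx": 0, "ty": 0, "tz": -0.11, "wx": 0, "wy": 0, "wz": 0}
    - {"tx": 0, "ty": 0, "tz": -0.15, "wx": 0, "wy": 0, "wz": 0}
    - {"tx": 0, "ty": 0, "tz": -0.15, "wx": 0, "wy": 0, "wz": 0}
    - {"tx": 0, "ty": 0, "tz": -0.15, "wx": 0, "wy": 0, "wz": 0}

```text
time: 18.95
position: [0.5052, -0.1841, 0.249]
eef_rot: [2.279, 2.162, 0.003]
contact_force: [0.1, 0.1, -0.2]
width: -0.0001
gripper_force: 0.0
```

```bash
python3 st.py; python3 - <<'E'
from h import *
im,d=capture('side');cv2.imwrite('pics/side6.png',cv2.resize(im[90:290,160:380,::-1],None,fx=3,fy=3)[:600])
E
```

```text
18.95 [ 0.5052 -0.1841  0.249 ] [ 0.14  0.08 -0.18] tau 0.004268942494825657
top red ang -4.8 38 turn 162.6120287070704
top jaw y 141 0.0626
side red ang -6.6 39 turn 164.4073827684361
side jaw y 7 0.062
```

View pics/side6.png

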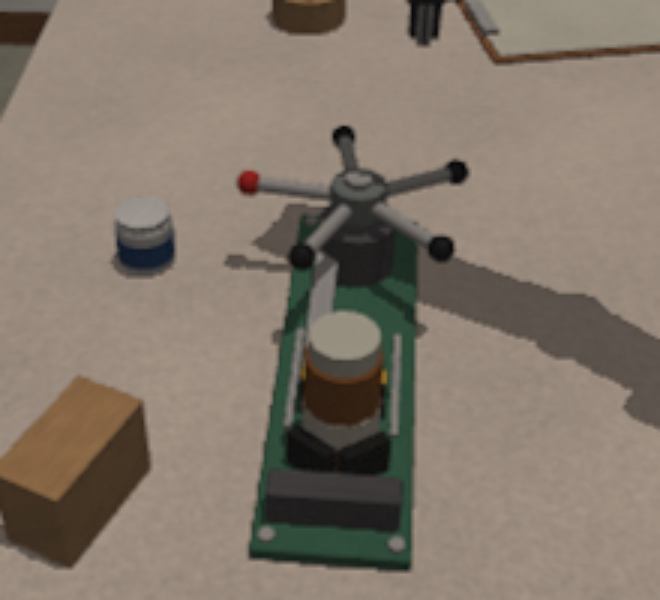

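The jar is upright against both V plates (crop 345,385) with the jaw behind it, the wheel is holding and the gripper is clear. Handing in.

```bash
python3 -c "
from workcell import *
print(hand_in())"
```

```text
the job is handed in; nothing more can be done
None
```

I stood the jar on the bed and wound it into the V to about 0.46 N m on the wheel (estimated from the wrist force). The wheel held after release, the gripper is clear, and the job is handed in; no verdict was returned.

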